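# Empty the loaded milling canister

### The arm

A 7-joint arm with a two-finger parallel gripper is mounted at the origin on a cart in front of the work surface, level with it; the furniture and walls round the work are solid. World frame = base frame: x ahead of the robot, y to its left, z up, the work surface at z = 0. Lengths are in m, angles in rad, forces in N, time in s.
With the tool pointing down it reaches from about 0.35 to 0.9 m from the base axis. Payload 8.1 kg.
Tool frame: the origin (TCP) lies midway between the tips of the shut fingers; the grasp point (between the pads) lies arm.grasp_offset behind it (arm.grasp_offset is the distance from the TCP to the grasp point, in m); z points along the fingers, y is the line along which they close (so a half turn about z gives the same grasp; the last joint's range is limited). The gripper opens to 92 mm and grips with 3 to 60 N. Pads are 19 mm wide; open, the fingers measure 130 mm over their backs; the gripper's body (75 mm by 190 mm) begins 47 mm behind the grasp point.
Start: joints at [1.169, 0.434, 0.025, 1.573, -0.012, 1.134, -0.075], TCP at [0.184, -0.597, 0.227] pointing down, gripper open.
Joint ranges: [-2.62, 2.62], [-0.44, 2.09], [-1.27, 1.32], [0.08, 2.57], [-1.32, 4.46], [0.12, 2], [-2.74, 2.74]. Speed limits (rad/s): [2.22, 2.22, 3.01, 3.01, 3.14, 3.14, 3.14].

### API

Orientations are given as a rotation vector (axis times angle).
In Python, from cell import observe, imaging, arm gives the robot as it stands.
- The arm moves only by the tool apply_moves, never from a script. Its argument "commands" is a list of rows, each a list of 5 numbers: the opening in per cent of the stroke, from 0 (shut) to 100 (fully open), then the shift along the world's x, y, z in units of 0.06 m (1.0 is 0.06 m), then the turn about the world's z in units of 0.5 rad (1.0 is 0.5 rad). A call has 1 to 12 rows; each row shifts and turns the commanded pose from where the row before left it; what a row does not reach is not made up. A row lasts 1/8 s, in which the tool goes at most 62.5 mm and 10.7 degrees, less where a joint would pass 70% of its speed; a pose out of reach is approached as far as the arm can. A call with a number of a shift or a turn outside -1 to 1 is refused whole. A call with a gripper value outside its range is refused whole. The fingers move at their own pace and stop on an object; "newtons" is the grip in N (left out, the last holds). Time passes only in rows, so rows that do not move let the fingers close. It gives the time, the measured TCP pose, the force, the opening and the grip force at its end, in the units of the state.
- observe(): the state, without advancing time (a new reading comes with each control period).
- imaging.get_image(name): name is "side" or "top"; returns (picture, depth): 420x560x3 uint8, red, green, blue; 420x560 float32, m along the optical axis (not along the pixel's ray), 0 where there is no reading.
- imaging.camera_params(name): a dict with "camera_matrix" (3x3 intrinsics, pixels), "dist" ([k1, k2, p1, p2, k3] as OpenCV has them; the pictures are not rectified), "origin" and "rotation" of the camera in the world. Camera axes: x right, y up, looking along -z (the intrinsics and any distortion apply to the point x, -y, -z); pixel columns grow to the right and rows downward; lengths in m; the calibration is good to about 2 mm. A picture is of the moment at which its call begins. camera_params takes no time and is no camera call.
- arm.sign_off(): hands the job in; it is judged then, once.
The state is a dict: "clock": time; "joints": joint angles; "dq": joint speeds; "joint_efforts": joint torques, N m; "position": TCP position; "ee_rot": TCP orientation; "force": force on the tool from outside, world axes, zero at the start; "ft_torque": the same for the moment, N m; "width": opening from 0.0 (shut) to 1.0 (fully open); "gripper_force": force on a finger pad.
Only numpy, scipy, OpenCV 4.12 (cv2) and the standard library are available. Lean on these libraries where they do the work, as an engineer would, in place of code of your own. Each camera call takes 0.05 s, during which the arm holds its last target. There are 200 camera calls.

### The job

One of the two identical white canisters with an orange flap holds three grinding balls, the other is empty; you cannot see which, so lift them in turn until you have felt which is the heavy one. Tip only the loaded one, flap side down, so that all its balls roll out into the blue tray. In the end both canisters stand upright again where they stood at first, and the three balls lie in the tray.

Things in the scene. Friction and masses are not known exactly. Their poses are not given: they have to be found in the camera images.
- can_a_mid (a point): canister A, opaque white, 74 (x) x 60 (y) mm, 63 mm high, upright on the table; this point is its centre, 32 mm above its underside. z up, x and y square to the walls. The lid's front half (-x side, facing the robot within 18 degrees) is an orange flap, the back half is fixed. Grip across the plain y walls, best 45 to 52 mm above the table, to leave the flap and the balls room below the hand.
- can_b_mid (a point): canister B, identical to A, same point and axes. Empty, a canister weighs 117 to 143 g; one of the two, A or B, also holds three hidden 20 mm balls of 60 g each, so about 310 g in all.
- can_a_flap (a joint): flap of canister A, hinged across the lid 4 mm in front of the middle: 0 shut (at first), grows as it swings up and outward, to 1.3 rad. Stiff hinge: stays where it is; the balls push it open when the canister is tipped to about level, flap side lowest (85 to 100 degrees from upright; a chute inside rises to the front lip). It may stay open.
- can_b_flap (a joint): flap of canister B, same as that of A.
- can_a_well: inner floor plate of canister A, fixed in it, origin at the canister's underside 15 mm behind (+x of) its middle; its pose says nothing of the contents.
- can_b_well: inner floor plate of canister B, fixed in it, origin at the canister's underside 15 mm behind (+x of) its middle; its pose says nothing of the contents.
- tray: blue open tray fixed to the table, 200 mm (its x) by 180 mm (its y), 45 mm high, walls and floor 4 mm thick; origin at the centre of its underside, z up. Balls leave a tipped canister over its front lip and drop nearly straight down.
Things that resemble listed ones, but are neither listed nor needed, are in the scene too. What is shaped like the part that bears can_b_mid but black, pink or purple is not meant.

How it is judged:
On the way, in this order (a step that is already met when the one before it is completed fails the run):
1. a canister is lifted upright, at least 30 mm clear of the table (((height (world z) of can_a_mid above 0.062 m and angle between can_a_mid's own z axis and vertical below 0.4 rad) or (height (world z) of can_b_mid above 0.062 m and angle between can_b_mid's own z axis and vertical below 0.4 rad))), for 0.2 s.
2. the loaded canister has been tipped, its flap pushed open, and the weight of all three balls rests in the tray (contact force between tray and anything else above 1.5 N and value of joint any of can_a_flap, can_b_flap above 0.25 rad), for 0.2 s.
At the end, for the whole second after the job is handed in: All three balls rest in the tray (pressing on it with over 1.5 N), none in a canister; both canisters stand upright within 10 degrees and within 40 mm of where they started; the emptied one's flap has been pushed open (over 0.25 rad), the other's is shut (under 0.15) (contact force between tray and anything else above 1.5 N and contact force between each of can_a_well, can_b_well and anything else below 0.05 N and distance of each of can_a_mid, can_b_mid from where it was at the start of the episode below 0.04 m and angle between each of can_a_mid, can_b_mid's own z axis and vertical below 0.17 rad and ((value of joint can_a_flap above 0.25 rad and value of joint can_b_flap below 0.15 rad) or (value of joint can_b_flap above 0.25 rad and value of joint can_a_flap below 0.15 rad))); the robot touches nothing.
It fails at once if the empty canister is tipped over more than 45 degrees while the balls still lie in the other one ((angle between can_a_mid's own z axis and vertical above 0.8 rad and contact force between can_b_well and anything else above 0.3 N) or (angle between can_b_mid's own z axis and vertical above 0.8 rad and contact force between can_a_well and anything else above 0.3 N)).
It fails at once if the empty canister is tipped over more than 45 degrees after the other has been emptied ((angle between can_a_mid's own z axis and vertical above 0.8 rad and value of joint can_b_flap above 0.25 rad) or (angle between can_b_mid's own z axis and vertical above 0.8 rad and value of joint can_a_flap above 0.25 rad)).
It also fails if it takes over 66 s, if anything falls off the work surface, if the arm or the gripper's body presses on something with over 40 N, if the wrist force passes 120 N, or if a joint passes its speed limit or range.

## Working session

There is one attempt and no reset: what is moved stays moved. The work goes in short steps, Python scripts to look and compute and a tool call to move; the robot and the scene stay as the last step left them, time stands still between calls to the robot, and variables do not carry over. Pictures are saved under pics/ and viewed, at most 10 in all, crops included, and the job is handed in when it is done.

Besides the shell and the picture viewer there is one more tool, called after "Call:" as name(argument=value, ...) on one line, values as JSON. apply_moves: Moves the arm, as the interface text tells. Its arguments: {"type":"object","properties":{"commands":{"type":"array"},"newtons":{"type":"number"}},"required":["commands"]}

```bash
ls; mkdir -p pics; cat > h.py <<'E'
import numpy as np, cv2
from cell import observe, imaging, arm
def grab(n,f=None):
    im,d=imaging.get_image(n)
    if f: cv2.imwrite(f,im[:,:,::-1])
    return im,d
def world(n,d):
    p=imaging.camera_params(n); K=np.array(p["camera_matrix"],float); h,w=d.shape
    uv=np.stack(np.meshgrid(np.arange(w),np.arange(h)),-1).reshape(-1,1,2).astype(np.float64)
    q=cv2.undistortPoints(uv,K,np.array(p["dist"],float)).reshape(h,w,2)
    c=np.stack([q[...,0]*d,-q[...,1]*d,-d],-1)
    return c@np.array(p["rotation"]).T+np.array(p["origin"])
E
python3 - <<'E'
from h import *
for n in("top","side"):
    im,d=grab(n,f"pics/{n}0.png"); W=world(n,d); np.savez(f"{n}0.npz",im=im,d=d,W=W)
    p=imaging.camera_params(n); print(n,p["origin"],np.round(p["rotation"],2).tolist())
print(observe(),arm.grasp_offset)
E
```

```text
picsTraceback (most recent call last):
  File "<stdin>", line 3, in <module>
  File "h.py", line 12, in world
    return c@np.array(p["rotation"]).T+np.array(p["origin"])
           ~~~~~~~~~~~~~~~~~~~~~~~~~~~^~~~~~~~~~~~~~~~~~~~~~
ValueError: operands could not be broadcast together with shapes (420,560) (3,)
```

View pics/top0.png

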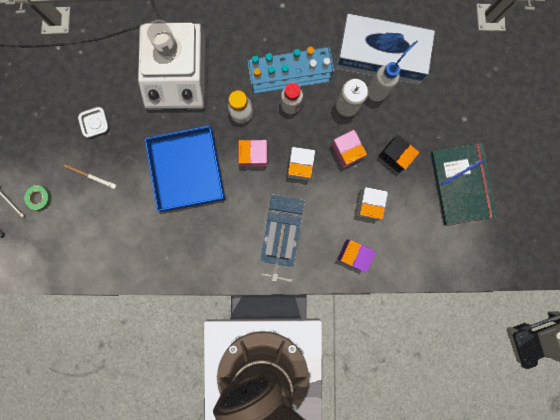

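```bash
sed -i 's/np.array(p\["rotation"\]).T/cv2.Rodrigues(np.array(p["rotation"],float))[0].T/' h.py
python3 - <<'E'
from h import *
from scipy import ndimage
for n in("top","side"):
    im,d=grab(n,f"pics/{n}1.png"); W=world(n,d); np.savez(f"{n}0.npz",im=im,d=d,W=W)
    p=imaging.camera_params(n); print(n,p["origin"],p["rotation"])
z=np.load("top0.npz"); W=z["W"]; im=z["im"].astype(int)
for (u,v) in [(301,164),(373,204),(252,153),(349,149),(282,230),(357,256)]:
    m=np.zeros(W.shape[:2],bool); m[v-22:v+23,u-20:u+21]=1
    m&=(W[...,2]>.055)&(W[...,2]<.072)
    l,k=ndimage.label(m); 
    if k==0: print(u,v,"none",W[v,u]);continue
    s=ndimage.sum(m,l,range(1,k+1)); m=l==1+np.argmax(s)
    P=W[m]; r=cv2.minAreaRect(P[:,:2].astype(np.float32)*1000)
    print((u,v),m.sum(),np.median(P[:,2]).round(4),r)
b=(im[...,2]>im[...,0]+60)&(im[...,2]>100)
m=np.zeros(b.shape,bool); m[115:220,135:235]=1
m&=(W[...,2]>.035)&(W[...,2]<.055)&b
print("tray",m.sum(),cv2.minAreaRect(W[m][:,:2].astype(np.float32)*1000))
print({k:np.round(v,3) for k,v in observe().items()},arm.grasp_offset)
E
```

```text
top [ 0.39354293 -0.04167504  1.08793004] [ 0.04861798 -0.04896369 -1.57814803]
side [0.13590114 0.77684466 0.71663751] [ 0.26936471 -1.25601199 -2.49233034]
(301, 164) 647 0.063 ((573.2808837890625, -105.80743408203125), (59.76094055175781, 74.0752944946289), 80.98587036132812)
(373, 204) 648 0.0628 ((464.811279296875, -292.402099609375), (58.721656799316406, 74.54590606689453), 78.16216278076172)
(252, 153) 648 0.0632 ((603.1572265625, 21.53740119934082), (60.41960906982422, 71.06098937988281), 0.12678101658821106)
(349, 149) 627 0.0627 ((612.7415771484375, -233.30526733398438), (74.48863983154297, 58.93025207519531), 25.267520904541016)
(282, 230) 433 0.0619 ((437.90496826171875, -62.09300994873047), (85.47579193115234, 45.093624114990234), 79.99852752685547)
(357, 256) 655 0.0628 ((328.3880615234375, -249.68511962890625), (73.01014709472656, 60.109519958496094), 63.928199768066406)
tray 488 ((564.6351318359375, 207.94674682617188), (201.55654907226562, 181.24542236328125), 10.698339462280273)
{'clock': np.float64(0.15), 'joints': array([ 1.169,  0.435,  0.025,  1.574, -0.012,  1.134, -0.075]), 'dq': array([-0.001, -0.002,  0.001, -0.003,  0.002,  0.001, -0.002]), 'joint_efforts': array([ 2.0000e-03, -6.6825e+01,  9.8600e-01, -3.1470e+01, -6.1000e-02,
        3.9000e-02,  0.0000e+00]), 'position': array([ 0.184, -0.597,  0.226]), 'ee_rot': array([-3.105e+00, -4.670e-01,  1.000e-03]), 'force': array([ 0.594, -0.535, -0.601]), 'ft_torque': array([ 0.016, -0.003, -0.004]), 'gripper_force': np.float64(0.0), 'width': np.float64(0.999)} 0.0188
```

View pics/side1.png

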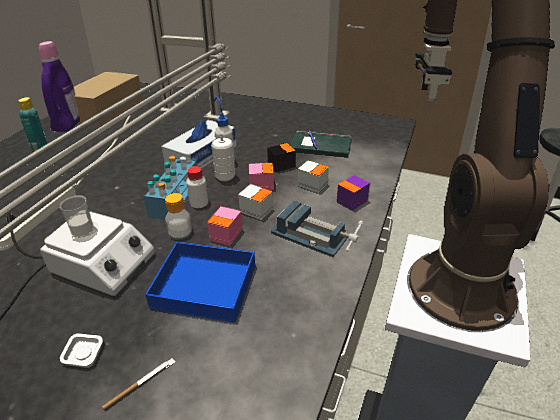

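Call:
apply_moves(commands=[[100,0.26,0.282,0,0.293],[100,0.26,0.282,0,0.293],[100,0.26,0.282,0,0.293],[100,0.26,0.282,0,0.293],[100,0.26,0.282,0,0.293],[100,0.26,0.282,0,0.293],[100,0.26,0.282,0,0.293],[100,0.26,0.282,0,0.293],[100,0.26,0.282,0,0.293]], newtons=20)

```text
clock: 1.27
position: [0.3247, -0.4444, 0.2265]
ee_rot: [-2.164, -2.277, -0.0]
force: [0.7, -0.3, -0.0]
width: 0.998
gripper_force: 0.0
```

Call:
apply_moves(commands=[[100,0.26,0.282,0,0.293],[100,0.26,0.282,0,0.293],[100,0.26,0.282,0,0.293],[100,0.26,0.282,0,0.293],[100,0.26,0.282,0,0.293],[100,0.26,0.282,0,0.293],[100,0.26,0.282,0,0.293],[100,0.26,0.282,0,0.293],[100,0.26,0.282,0,0.293],[100,0,0,0,0]])

```text
clock: 2.52
position: [0.4657, -0.2912, 0.2266]
ee_rot: [0.318, 3.125, 0.002]
force: [0.2, -0.8, -0.1]
width: 1.003
gripper_force: 0.0
```

```bash
cat >> h.py <<'E'
def st():
    o=observe(); R=cv2.Rodrigues(np.array(o["ee_rot"],float))[0]
    print("t",round(o["clock"],2),"p",np.round(o["position"],4),"yaw",np.degrees(np.arctan2(R[1,0],R[0,0])).round(2),"zdown",R[:,2].round(3),"q",np.round(o["joints"],2),"F",np.round(o["force"],2),"T",np.round(o["ft_torque"],2),"w",round(float(o["width"]),3),"g",round(float(o["gripper_force"]),1))
E
python3 -c "from h import *; st()"
```

```text
t 2.52 p [ 0.4657 -0.2912  0.2266] yaw 168.37 zdown [ 0.     0.001 -1.   ] q [ 0.95  0.39 -0.66  1.72  0.26  1.12  1.58] F [ 0.16 -0.8  -0.12] T [-0.01 -0.11  0.01] w 1.003 g 0.0
```

Call:
apply_moves(commands=[[100,0,0,-0.5,0],[100,0,0,-0.5,0],[100,0,0,-0.5,0],[100,0,0,-0.5,0],[100,0,0,-0.5,0],[100,0,0,-0.5,0],[100,0,0,-0.26,0],[20,0,0,0,0],[20,0,0,0,0],[20,0,0,0,0],[20,0,0,0,0],[20,0,0,0,0]])

```text
clock: 4.03
position: [0.4652, -0.2931, 0.032]
ee_rot: [0.323, 3.124, -0.001]
force: [-1.2, 0.1, 5.9]
width: 0.65
gripper_force: 20.0
```

Call:
apply_moves(commands=[[20,0,0,0,0],[20,0,0,0,0],[20,0,0,0.25,0],[20,0,0,0.25,0],[20,0,0,0.25,0],[20,0,0,0,0],[20,0,0,0,0],[20,0,0,0,0],[20,0,0,0,0]])

```text
clock: 5.15
position: [0.4646, -0.2926, 0.0757]
ee_rot: [-0.323, -3.124, -0.001]
force: [0.2, 0.1, -1.0]
width: 0.651
gripper_force: 20.0
```

```bash
python3 -c "
from h import *; st()
f=[]
for i in range(4): grab('side','pics/s2.png'); f.append(observe()['force'][2])
print(f)"
```

```text
t 5.15 p [ 0.4646 -0.2926  0.0757] yaw 168.21 zdown [-0.001  0.001 -1.   ] q [ 0.88  0.56 -0.58  1.89  0.41  0.82  1.45] F [ 0.21  0.06 -1.01] T [ 0.11 -0.09 -0.02] w 0.651 g 20.0
[np.float64(-1.163326505901893), np.float64(-1.5316734296109034), np.float64(-0.3275526864497197), np.float64(-1.2491746562275818)]
```

Call:
apply_moves(commands=[[20,0,0,-0.25,0],[20,0,0,-0.25,0],[20,0,0,-0.2,0],[20,0,0,-0.04,0],[20,0,0,0,0],[100,0,0,0,0],[100,0,0,0,0],[100,0,0,0,0],[100,0,0,0.3,0],[100,0,0,0.5,0],[100,0,0,0.5,0],[100,0,0,0.5,0]])

```text
clock: 6.85
position: [0.4649, -0.2927, 0.142]
ee_rot: [0.322, 3.124, -0.0]
force: [0.3, -0.1, 0.1]
width: 1.0
gripper_force: 0.0
```

```bash
python3 -c "
from h import *; st()"
```

```text
t 6.85 p [ 0.4649 -0.2927  0.142 ] yaw 168.22 zdown [ 0.001 -0.    -1.   ] q [ 0.92  0.48 -0.63  1.82  0.34  0.95  1.51] F [ 0.32 -0.12  0.1 ] T [ 0.03 -0.11 -0.01] w 1.0 g 0.0
```

Call:
apply_moves(commands=[[100,0.3,0.52,0,0.02],[100,0.3,0.52,0,0.02],[100,0.3,0.52,0,0.02],[100,0.3,0.52,0,0.02],[100,0.3,0.52,0,0.02],[100,0.3,0.515,0,0],[100,0,0,0,0],[100,0,0,-0.5,0],[100,0,0,-0.5,0],[100,0,0,-0.5,0],[100,0,0,-0.35,0],[100,0,0,0,0]])

```text
clock: 8.35
position: [0.5715, -0.1068, 0.0281]
ee_rot: [-0.246, -3.129, 0.001]
force: [0.5, 0.3, -0.1]
width: 0.996
gripper_force: 0.0
```

Call:
apply_moves(commands=[[20,0,0,0,0],[20,0,0,0,0],[20,0,0,0,0],[20,0,0,0,0],[20,0,0,0,0],[20,0,0,0,0],[20,0,0,0.25,0],[20,0,0,0.25,0],[20,0,0,0.25,0],[20,0,0,0,0],[20,0,0,0,0],[20,0,0,0,0]])

```text
clock: 9.85
position: [0.5723, -0.1059, 0.0732]
ee_rot: [-0.245, -3.131, -0.0]
force: [0.0, -0.8, -3.6]
width: 0.649
gripper_force: 20.0
```

```bash
python3 -c "
from h import *; st()
f=[]
for i in range(4): grab('side','pics/s3.png'); f.append(observe()['force'][2])
print(f)"
```

```text
t 9.85 p [ 0.5723 -0.1059  0.0732] yaw 171.06 zdown [-0.001  0.    -1.   ] q [ 0.51  0.61 -0.6   1.81  0.45  0.86  1.11] F [ 0.03 -0.79 -3.65] T [ 0.11 -0.08  0.  ] w 0.649 g 20.0
[np.float64(-3.978990993133218), np.float64(-3.78306209303879), np.float64(-3.410032389425675), np.float64(-2.4738444638251607)]
```

Call:
apply_moves(commands=[[20,0,0,0.4,0],[20,0,0,0.35,0],[20,-0.098,0.274,0,-0.246],[20,-0.098,0.274,0,-0.246],[20,-0.098,0.274,0,-0.246],[20,-0.098,0.274,0,-0.246],[20,-0.098,0.274,0,-0.246],[20,-0.098,0.274,0,-0.246],[20,-0.098,0.274,0,-0.246],[20,-0.098,0.274,0,-0.246],[20,-0.098,0.274,0,-0.246],[20,-0.098,0.274,0,-0.246]], newtons=25)

```text
clock: 11.55
position: [0.5137, 0.0593, 0.1187]
ee_rot: [-2.011, -2.413, -0.0]
force: [1.4, -0.2, -2.8]
width: 0.656
gripper_force: 25.0
```

Call:
apply_moves(commands=[[20,0,0,-0.4,0],[20,0,0,-0.4,0],[20,0,0,-0.08,0],[20,0,0,0,0]])

```text
clock: 12.05
position: [0.514, 0.0586, 0.0661]
ee_rot: [-2.007, -2.417, 0.0]
force: [-0.0, 1.0, -3.1]
width: 0.655
gripper_force: 25.0
```

```bash
python3 -c "
from h import *; st()
im,d=grab('side'); c=im[170:345,130:330]; cv2.imwrite('pics/s4.png',cv2.resize(c[:,:,::-1],None,fx=3.5,fy=3.4))
im,d=grab('top','pics/t4.png'); W=world('top',d)
# tray right wall top edge points
b=(im[...,2].astype(int)>im[...,0].astype(int)+60)
m=np.zeros(b.shape,bool); m[115:220,135:235]=1
m&=(W[...,2]>.038)&(W[...,2]<.052)&b
P=W[m][:,:2]-[.5646,.208]; a=np.radians(10.7); q=P@np.array([[np.cos(a),-np.sin(a)],[np.sin(a),np.cos(a)]])
r=q[(q[:,1]<-.08)&(abs(q[:,0])<.09)]; print(len(r),np.percentile(r[:,1],[5,50,95]),np.polyfit(r[:,0],r[:,1],1))
"
```

```text
t 12.05 p [0.514  0.0586 0.0661] yaw 100.6 zdown [-0.  0. -1.] q [ 0.04  0.49 -0.35  1.99  0.25  0.71 -0.27] F [-0.01  0.97 -3.07] T [ 0.04 -0.15 -0.  ] w 0.655 g 25.0
2 [-0.08926705 -0.08828952 -0.08731199] [-3.73048455  0.24088341]
```

View pics/s4.png

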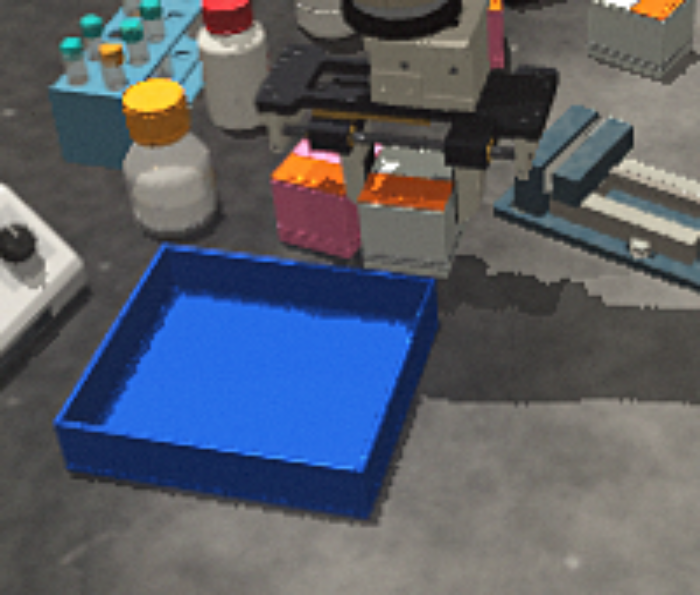

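Call:
apply_moves(commands=[[20,0.2,0.039,0,0],[20,0.2,0.039,0,0],[20,0,0,-0.015,0],[20,0,0,0,0],[20,-0.016,0.082,0,0],[20,-0.015,0.082,0,0],[20,0,0,0,0]], newtons=12)

```text
clock: 13.02
position: [0.5359, 0.0731, 0.0651]
ee_rot: [2.006, 2.417, -0.001]
force: [0.3, -0.9, -3.0]
width: 0.654
gripper_force: 12.0
```

```bash
cat >> h.py <<'E'
def gs():
    o=observe(); G=np.array(o["position"])*1000; n=np.array([-.186,.983]); 
    print("s",((G[:2]-[582,119.6])@n).round(1),"z",round(G[2]+18.8,1),"Fn",(np.array(o["force"])[:2]@n).round(2),"Fz",round(o["force"][2],2))
def look(f):
    im,d=grab('side'); c=im[150:325,150:350]; cv2.imwrite(f,cv2.resize(c[:,:,::-1],None,fx=3.5,fy=3.4,interpolation=cv2.INTER_CUBIC))
E
python3 -c "
from h import *; st();gs();grab('side');gs()"
```

```text
t 13.03 p [0.5359 0.0731 0.0651] yaw 100.62 zdown [-0. -0. -1.] q [ 0.02  0.52 -0.34  1.93  0.25  0.73 -0.29] F [ 0.3  -0.86 -3.04] T [-0.32 -0.08 -0.03] w 0.654 g 12.0
s -37.1 z 83.9 Fn -0.9 Fz -3.04
s -37.1 z 83.9 Fn -1.04 Fz -2.36
```

Call:
apply_moves(commands=[[20,-0.011,0.06,0.048,0],[20,-0.011,0.06,0.048,0],[20,-0.013,0.068,0.038,0],[20,-0.013,0.068,0.037,0],[20,-0.014,0.073,0.025,0],[20,-0.014,0.073,0.025,0],[20,-0.014,0.075,0.012,0],[20,-0.014,0.075,0.012,0],[20,0,0,0,0]])

```text
clock: 14.2
position: [0.5297, 0.1071, 0.0799]
ee_rot: [-2.006, -2.418, -0.001]
force: [-1.1, -1.9, -1.0]
width: 0.654
gripper_force: 12.0
```

```bash
python3 -c "
from h import *; st();gs();look('pics/s5.png')"
```

```text
t 14.2 p [0.5297 0.1071 0.0799] yaw 100.64 zdown [ 0.     0.001 -1.   ] q [-0.04  0.5  -0.35  1.92  0.24  0.76 -0.34] F [-1.08 -1.92 -1.04] T [-0.4   0.07  0.01] w 0.654 g 12.0
s -2.6 z 98.7 Fn -1.69 Fz -1.04
```

View pics/s5.png

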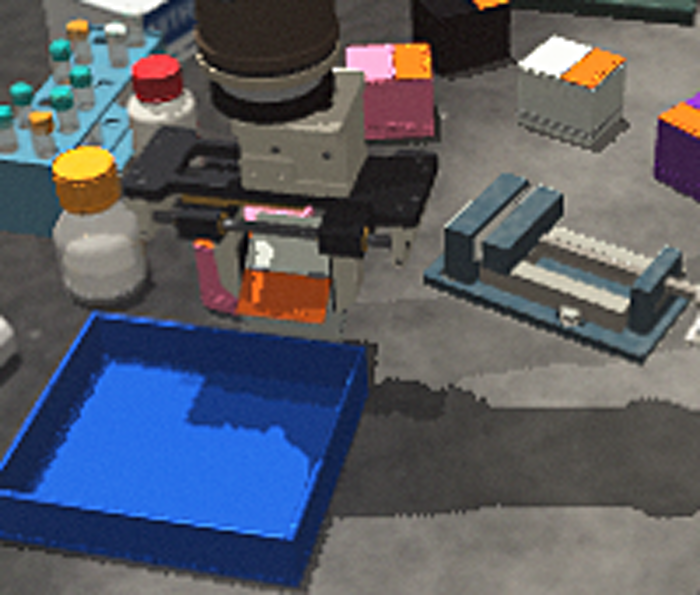

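Call:
apply_moves(commands=[[20,-0.0146,0.077,-0.0025,0],[20,-0.0146,0.077,-0.0025,0],[20,-0.0143,0.075,-0.016,0],[20,-0.0143,0.075,-0.016,0],[20,-0.0135,0.071,-0.028,0],[20,-0.0135,0.071,-0.028,0],[20,-0.0124,0.066,-0.041,0],[20,-0.0124,0.066,-0.041,0],[20,-0.011,0.057,-0.052,0],[20,-0.011,0.057,-0.052,0],[20,0,0,0,0]])

```text
clock: 15.62
position: [0.5217, 0.1484, 0.0626]
ee_rot: [-2.005, -2.417, -0.0]
force: [0.2, -0.8, -0.8]
width: 0.651
gripper_force: 12.0
```

```bash
python3 -c "
from h import *; st();gs();look('pics/s6.png')"
```

```text
t 15.62 p [0.5217 0.1484 0.0626] yaw 100.64 zdown [-0.  0. -1.] q [-0.12  0.53 -0.34  1.93  0.26  0.73 -0.43] F [ 0.21 -0.81 -0.84] T [-0.07 -0.19  0.05] w 0.651 g 12.0
s 39.5 z 81.4 Fn -0.84 Fz -0.84
```

View pics/s6.png

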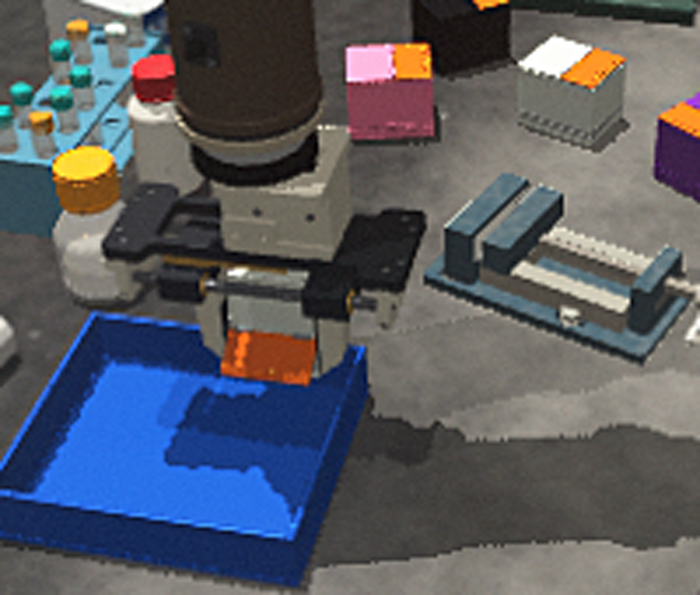

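Call:
apply_moves(commands=[[20,-0.005,0.026,-0.029,0],[20,-0.005,0.025,-0.029,0],[20,-0.004,0.022,-0.032,0],[20,-0.004,0.022,-0.032,0],[20,0,0,0,0],[20,0,0,0,0],[20,0,0,0,0],[20,0,0,0,0],[20,0,0,0,0]])

```text
clock: 16.8
position: [0.5209, 0.1533, 0.0556]
ee_rot: [2.007, 2.417, -0.0]
force: [-0.0, -0.2, -1.3]
width: 0.653
gripper_force: 12.0
```

```bash
python3 -c "
from h import *; st();gs();look('pics/s7.png')"
```

```text
t 16.8 p [0.5209 0.1533 0.0556] yaw 100.59 zdown [-0. -0. -1.] q [-0.14  0.54 -0.34  1.93  0.26  0.72 -0.45] F [-0.02 -0.23 -1.27] T [-0.   -0.12 -0.01] w 0.653 g 12.0
s 44.5 z 74.4 Fn -0.22 Fz -1.27
```

View pics/s7.png

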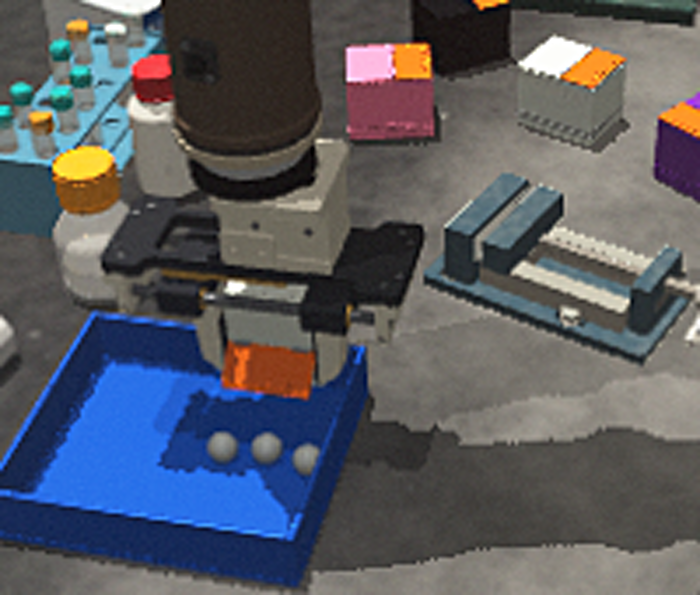

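Call:
apply_moves(commands=[[20,0,0,0.15,0],[20,0,0,0.15,0],[20,-0.037,0.197,0,0],[20,-0.037,0.197,0,0],[20,0,0,0,0],[20,0,0,-0.2,0],[20,0,0,-0.2,0],[20,0,0,0,0],[20,0.018,-0.094,0,0],[20,0.018,-0.094,0,0],[20,0,0,0,0]])

```text
clock: 18.23
position: [0.5186, 0.1671, 0.0503]
ee_rot: [-2.006, -2.417, -0.003]
force: [-1.4, 6.1, 0.1]
width: 0.653
gripper_force: 12.0
```

```bash
python3 -c "
from h import *; st();gs()"
```

```text
t 18.23 p [0.5186 0.1671 0.0503] yaw 100.63 zdown [ 0.001  0.002 -1.   ] q [-0.16  0.55 -0.34  1.93  0.27  0.71 -0.47] F [-1.37  6.09  0.11] T [ 1.16  0.47 -0.  ] w 0.653 g 12.0
s 58.4 z 69.1 Fn 6.24 Fz 0.11
```

Call:
apply_moves(commands=[[20,0.007,-0.04,0.065,0],[20,0.007,-0.04,0.065,0],[20,0.0095,-0.05,0.064,0],[20,0.0095,-0.05,0.064,0],[20,0.0113,-0.06,0.054,0],[20,0.0113,-0.06,0.054,0],[20,0.013,-0.069,0.042,0],[20,0.013,-0.069,0.042,0],[20,0,0,0,0]])

```text
clock: 19.35
position: [0.5237, 0.1387, 0.0769]
ee_rot: [2.007, 2.416, -0.0]
force: [-0.7, 2.1, 0.4]
width: 0.652
gripper_force: 12.0
```

```bash
python3 -c "
from h import *; st();gs();look('pics/s8.png')"
```

```text
t 19.35 p [0.5237 0.1387 0.0769] yaw 100.55 zdown [ 0.    -0.001 -1.   ] q [-0.1   0.5  -0.35  1.92  0.25  0.76 -0.41] F [-0.71  2.06  0.39] T [ 0.26 -0.02  0.03] w 0.652 g 12.0
s 29.6 z 95.7 Fn 2.16 Fz 0.39
```

View pics/s8.png

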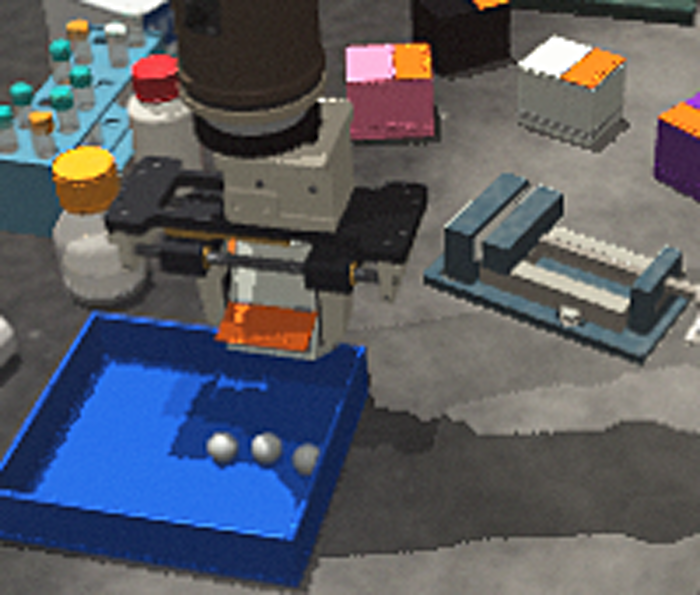

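Call:
apply_moves(commands=[[20,0.014,-0.075,0.031,0],[20,0.014,-0.075,0.031,0],[20,0.015,-0.078,0.017,0],[20,0.015,-0.078,0.016,0],[20,0.015,-0.08,0.003,0],[20,0.015,-0.08,0.003,0],[20,0.015,-0.08,-0.013,0],[20,0.015,-0.08,-0.013,0],[20,0.015,-0.077,-0.026,0],[20,0.015,-0.077,-0.026,0],[20,0,0,0,0]])

```text
clock: 20.78
position: [0.5324, 0.0921, 0.0779]
ee_rot: [-2.008, -2.416, 0.001]
force: [0.1, 0.4, -1.3]
width: 0.655
gripper_force: 12.0
```

```bash
python3 -c "
from h import *; st();gs();look('pics/s9.png')"
```

```text
t 20.77 p [0.5324 0.0921 0.0779] yaw 100.56 zdown [-0. -0. -1.] q [-0.01  0.5  -0.35  1.92  0.24  0.76 -0.31] F [ 0.08  0.36 -1.32] T [-0.   -0.12  0.03] w 0.655 g 12.0
s -17.8 z 96.7 Fn 0.34 Fz -1.32
```

View pics/s9.png

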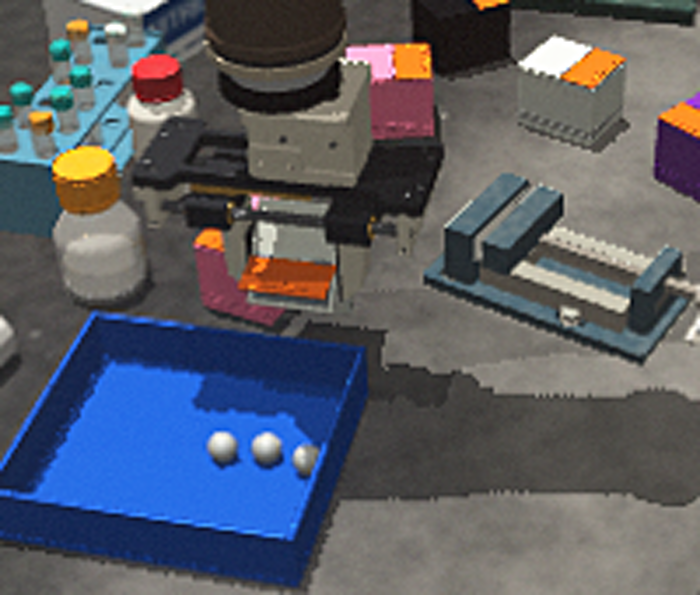

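```bash
cat >> h.py <<'E'
def lid(box):
    im,d=grab('side'); W=world('side',d)
    u0,v0,u1,v1=box; P=W[v0:v1,u0:u1].reshape(-1,3); c=im[v0:v1,u0:u1].reshape(-1,3).astype(int)
    k=(d[v0:v1,u0:u1].ravel()>0)&(abs(c[:,0]-c[:,2])<30)
    P=P[k]; m=np.median(P,0)
    for _ in range(5):
        _,_,V=np.linalg.svd(P-P.mean(0),full_matrices=False); r=abs((P-P.mean(0))@V[2]); P=P[r<max(.003,np.median(r)*2.5)]
    n=V[2]*np.sign(V[2][2]); print(len(P),"n",n.round(3),"tilt",np.degrees(np.arccos(n[2])).round(1),"c",P.mean(0).round(4),"r",r.mean().round(4))
E
python3 -c "
from h import *; lid((228,213,246,225))"
```

```text
179 n [-0.003 -0.833  0.554] tilt 56.4 c [0.5178 0.1032 0.1342] r 0.003
```

```bash
python3 -c "
from h import *
im,d=grab('side'); W=world('side',d); np.savez('s9.npz',im=im,W=W); n=np.array([-.186,.983])
G=np.array(observe()['position']); 
for v in range(205,242,2):
    print(v,[(u,tuple(im[v,u]),round(float((W[v,u,:2]-G[:2])@n*1000)),round(float(W[v,u,2]-G[2]-.0188)*1000)) if 0 else (round(float((W[v,u,:2]-G[:2])@n*1000)),round(float(W[v,u,2]-G[2]-.0188,)*1000) if 0 else round(float((W[v,u,2]-G[2]-.0188)*1000)),int(im[v,u,2])) for u in (228,236,240)])
"
```

```text
205 [(27, 83, 27), (26, 84, 25), (24, 84, 21)]
207 [(22, 74, 47), (27, 79, 29), (27, 81, 28)]
209 [(-15, 40, 126), (-17, 41, 96), (-205, -100, 73)]
211 [(-13, 36, 120), (-16, 36, 126), (-14, 39, 125)]
213 [(28, 61, 53), (26, 63, 59), (-11, 35, 96)]
215 [(32, 59, 57), (30, 60, 43), (32, 63, 45)]
217 [(-2, 26, 207), (-5, 27, 135), (-6, 28, 108)]
219 [(-3, 20, 203), (-2, 23, 119), (-1, 25, 124)]
221 [(2, 18, 191), (3, 21, 121), (-3, 18, 121)]
223 [(5, 14, 113), (4, 16, 120), (4, 18, 120)]
225 [(8, 11, 119), (6, 12, 131), (6, 13, 122)]
227 [(13, 9, 18), (10, 9, 8), (10, 10, 72)]
229 [(20, 9, 26), (19, 11, 25), (15, 9, 19)]
231 [(26, 8, 27), (23, 8, 27), (21, 8, 22)]
233 [(32, 7, 24), (29, 7, 26), (28, 8, 27)]
235 [(39, 7, 29), (37, 8, 24), (35, 8, 27)]
237 [(22, -14, 74), (42, 7, 41), (38, 4, 26)]
239 [(27, -15, 129), (23, -16, 79), (22, -15, 80)]
241 [(-48, -88, 70), (24, -21, 81), (29, -15, 120)]
```

Call:
apply_moves(commands=[[20,0,0,0.25,0],[20,0,0,0.25,0],[20,-0.062,0.328,0,0],[20,-0.062,0.328,0,0],[20,-0.062,0.328,0,0],[20,0,0,0,0],[20,0,0,-0.325,0],[20,0,0,-0.32,0],[20,0,0,0,0],[20,0.0205,-0.109,0,0],[20,0.0205,-0.109,0,0]])

```text
clock: 22.3
position: [0.5245, 0.1381, 0.0703]
ee_rot: [2.007, 2.416, 0.002]
force: [-2.1, 5.6, 4.8]
width: 0.652
gripper_force: 12.0
```

Call:
apply_moves(commands=[[20,0.009,-0.046,0.022,0],[20,0.009,-0.046,0.022,0],[20,0.013,-0.07,0.022,0],[20,0.013,-0.07,0.022,0],[20,0.0136,-0.072,0.009,0],[20,0.0136,-0.072,0.009,0],[20,0.0138,-0.073,-0.004,0],[20,0.0138,-0.073,-0.004,0],[20,0.0135,-0.071,-0.018,0],[20,0.0135,-0.071,-0.018,0],[20,0,0,0,0]])

```text
clock: 23.68
position: [0.5312, 0.0977, 0.0728]
ee_rot: [2.008, 2.416, -0.001]
force: [0.8, -0.6, 0.6]
width: 0.652
gripper_force: 12.0
```

```bash
python3 -c "
from h import *
st();gs()
im,d=grab('side'); cv2.imwrite('pics/s10.png',cv2.resize(im[150:325,150:350,::-1],None,fx=3.5,fy=3.4)); W=world('side',d); n=np.array([-.186,.983])
G=np.array(observe()['position']); 
for v in range(205,242,2):
    print(v,[(round(float((W[v,u,:2]-G[:2])@n*1000)),round(float((W[v,u,2]-G[2]-.0188)*1000)),int(im[v,u,2])) for u in (228,236,240)])
"
```

```text
t 23.68 p [0.5312 0.0977 0.0728] yaw 100.54 zdown [-0.    -0.001 -1.   ] q [-0.02  0.51 -0.35  1.92  0.25  0.75 -0.33] F [ 0.84 -0.61  0.57] T [ 0.   -0.3  -0.05] w 0.652 g 12.0
s -12.1 z 91.6 Fn -0.75 Fz 0.57
205 [(24, 90, 94), (24, 92, 93), (24, 93, 96)]
207 [(24, 85, 16), (24, 86, 46), (24, 87, 91)]
209 [(24, 79, 24), (26, 83, 25), (25, 83, 26)]
211 [(22, 72, 120), (22, 74, 30), (26, 79, 47)]
213 [(-29, 26, 253), (-105, -30, 249), (-189, -93, 129)]
215 [(-24, 25, 85), (-28, 24, 255), (-28, 26, 255)]
217 [(33, 63, 43), (28, 63, 46), (25, 61, 46)]
219 [(-12, 22, 100), (31, 59, 47), (31, 60, 58)]
221 [(-8, 20, 255), (-8, 22, 126), (-8, 23, 134)]
223 [(0, 19, 255), (-2, 21, 123), (-3, 21, 126)]
225 [(6, 18, 116), (1, 17, 126), (3, 21, 128)]
227 [(29, 32, 15), (18, 25, 3), (11, 21, 14)]
229 [(-30, -23, 94), (36, 34, 41), (35, 35, 31)]
231 [(-24, -25, 74), (-29, -26, 73), (-29, -24, 75)]
233 [(-18, -26, 68), (-19, -24, 74), (-22, -25, 72)]
235 [(-11, -27, 66), (-15, -27, 67), (-17, -27, 66)]
237 [(35, 8, 157), (-9, -28, 89), (-10, -27, 68)]
239 [(38, 4, 96), (39, 8, 115), (37, 8, 177)]
241 [(36, -4, 95), (36, -1, 94), (36, 1, 94)]
```

View pics/s10.png

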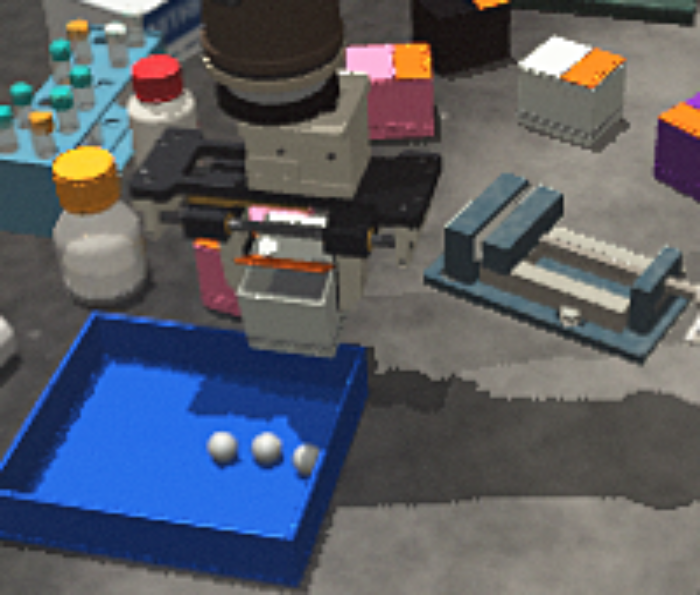

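Call:
apply_moves(commands=[[20,0,0,0.42,0],[20,0,0,0.42,0],[20,0.07,-0.339,0,0.246],[20,0.07,-0.339,0,0.246],[20,0.07,-0.339,0,0.246],[20,0.07,-0.339,0,0.246],[20,0.07,-0.339,0,0.246],[20,0.067,-0.339,0,0.246],[20,0.067,-0.339,0,0.246],[20,0.067,-0.34,0,0.246],[20,0.067,-0.34,0,0.246],[20,0.067,-0.34,0,0.246]], newtons=20)

```text
clock: 25.22
position: [0.5714, -0.106, 0.1227]
ee_rot: [-0.239, -3.13, 0.001]
force: [0.1, 0.2, -2.1]
width: 0.655
gripper_force: 20.0
```

```bash
python3 -c "
from h import *
grab('side');st()"
```

```text
t 25.27 p [ 0.5717 -0.1101  0.1224] yaw 171.42 zdown [-0.002 -0.003 -1.   ] q [ 0.54  0.56 -0.64  1.76  0.4   0.96  1.16] F [ 1.71 -4.   -1.6 ] T [-0.2  -0.26 -0.01] w 0.649 g 20.0
```

Call:
apply_moves(commands=[[20,0,0,0,0],[20,0,0,-0.4,0],[20,0,0,-0.4,0],[20,0,0,-0.4,0],[20,0,0,-0.2,0],[20,0,0,-0.1,0],[20,0,0,-0.08,0],[20,0,0,0,0],[20,0,0,0,0]], newtons=10)

```text
clock: 26.4
position: [0.5725, -0.1049, 0.0291]
ee_rot: [0.245, 3.131, -0.0]
force: [0.4, 0.6, -0.4]
width: 0.656
gripper_force: 10.0
```

Call:
apply_moves(commands=[[100,0,0,0,0],[100,0,0,0,0],[100,0,0,0,0],[100,0,0,0.2,0],[100,0,0,0.4,0],[100,0,0,0.5,0],[100,0,0,0.5,0],[100,0,0,0.5,0],[100,0,0,0.5,0],[100,0,0,0.5,0],[100,0,0,0,0]])

```text
clock: 27.78
position: [0.5737, -0.1044, 0.218]
ee_rot: [0.244, 3.127, -0.0]
force: [-0.6, -0.6, 0.6]
width: 1.0
gripper_force: 0.0
```

Call:
apply_moves(commands=[[100,-0.4,-0.4,0,0],[100,-0.4,-0.4,0,0],[100,-0.4,-0.4,0,0],[100,-0.4,-0.4,0,0],[100,-0.4,-0.4,0,0],[100,0,0,0,0],[100,0,0,0,0]])

```text
clock: 28.65
position: [0.4525, -0.2242, 0.2147]
ee_rot: [0.244, 3.132, 0.001]
force: [0.1, 0.6, -0.0]
width: 1.0
gripper_force: 0.0
```

```bash
python3 - <<'E'
from h import *
st()
im,d=grab("top"); W=world("top",d)
for (u,v) in [(301,164),(373,204)]:
    m=np.zeros(W.shape[:2],bool); m[v-25:v+26,u-25:u+26]=1
    m&=(W[...,2]>.05)&(W[...,2]<.2); P=W[m]; 
    print(m.sum(),np.percentile(P[:,2],[5,25,50,75,95]).round(4)); k=P[:,2]<.067; print(cv2.minAreaRect(P[k][:,:2].astype(np.float32)*1000))
a=cv2.resize(im[100:240,130:400,::-1],None,fx=2.6,fy=2.6)
s,_=grab("side"); b=cv2.resize(s[150:325,130:350,::-1],None,fx=2,fy=1.26)[:, :440]
b=cv2.copyMakeBorder(b,0,0,0,a.shape[1]-b.shape[1],cv2.BORDER_CONSTANT)
cv2.imwrite("pics/end.png",np.vstack([a,b]))
E
```

```text
t 28.65 p [ 0.4525 -0.2242  0.2147] yaw 171.08 zdown [ 0.  0. -1.] q [ 0.9   0.34 -0.7   1.83  0.25  1.06  1.53] F [ 0.12  0.58 -0.03] T [ 0.11 -0.14  0.01] w 1.0 g 0.0
628 [0.0561 0.0615 0.0638 0.0677 0.0827]
((584.468017578125, -106.20039367675781), (60.14088821411133, 74.73027038574219), 81.083740234375)
8 [0.0513 0.0528 0.0576 0.0591 0.0613]
((431.5451965332031, -269.7090148925781), (28.018592834472656, 0.7943136692047119), 78.13530731201172)
```

View pics/end.png

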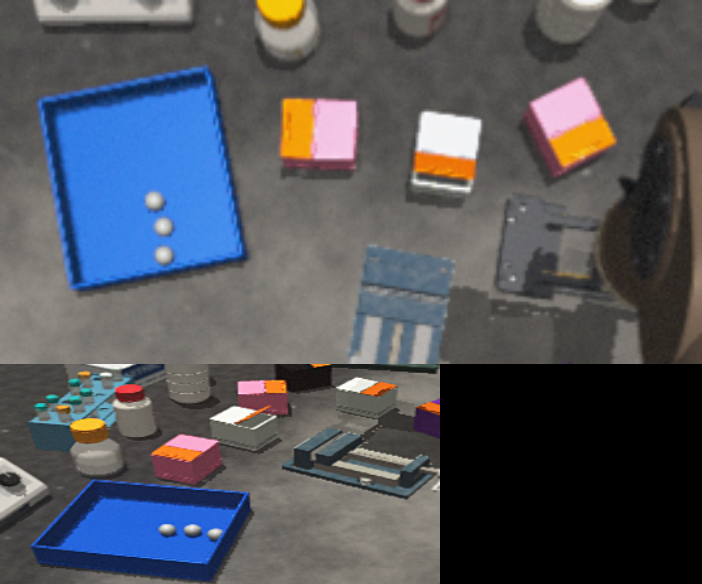

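```bash
python3 -c "
from h import *
print(arm.sign_off())"
```

```text
the job is handed in; nothing more can be done
None
```

The job is handed in at about 29 s of the 66 s allowed. The canister nearer the tray was the loaded one; I tipped it against the tray wall, and the last pictures show its three balls in the tray, its flap open and it standing about 11 mm from where it began. The other canister was only lifted and set back with its flap shut. The sign-off gave no verdict, so the pass itself is unconfirmed.

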